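Snap the paint marker back into the rack

ROBOT

A 6-joint arm with a two-finger parallel gripper is mounted at the origin on the work surface; the furniture and walls round the work are solid. World frame = base frame: x ahead of the robot, y to its left, z up, the work surface at z = 0. Lengths are in m, angles in rad, forces in N, time in s.
With the tool pointing down it reaches from about 0.35 to 0.775 m from the base axis. Payload 5.5 kg.
Tool frame: the origin (TCP) lies on the centre line of the jaws, within the pads' length; the fingertips stand 8 mm ahead of it and the grasp point (between the pads) lies 11 mm behind it; z points along the fingers, y is the direction in which the jaws open and shut (so a half turn about z gives the same grasp; the last joint's range is limited). The gripper opens to 85 mm and grips with 20 to 120 N. Pads are 22 mm wide; open, the fingers measure 114 mm over their backs; the gripper's body (76 mm by 85 mm) begins 54 mm behind the grasp point. The pads swing forward as they close: fully open they stand 13 mm farther back than shut.
Start: joints at [1.095, 0.313, 0.046, 1.304, 0, 1.431], TCP at [0.19, 0.543, 0.21] pointing down, gripper open.
Joint ranges: [-2.76, 2.76], [-0.86, 1.69], [-1.03, 1.26], [-2.2, 2.34], [-1.47, 1.5], [-3.14, 3.14]. Speed limits (rad/s): [2.57, 2.57, 3.14, 3.14, 3.14, 3.14].

INTERFACE

Orientations are given as a unit quaternion [w, x, y, z].
In Python, from workcell import env gives the robot as it stands. The module is installed in compiled form; this text tells all that it offers.
- The arm moves only by the tool play_rows, never from a script. Its argument "steps" is a list of rows, each an object with "claw": the closure in counts, from 0 (fully open) to 255 (shut); "dp": the shift along the tool's x, y, z in m, a list of three; "angular": the turn, a rotation vector about the tool's x, y, z in degrees, a list of three. In form: [{"claw": claw, "dp": [dx, dy, dz], "angular": [wx, wy, wz]}, ...]. A call has exactly 8 rows; each row shifts and turns the commanded pose from where the row before left it, along the tool's axes as they then stand; what a row does not reach is not made up. A row lasts 1/12 s, in which the tool goes at most 41.7 mm and 7.16 degrees, less where a joint would pass 70% of its speed; a pose out of reach is approached as far as the arm can. A call is refused whole if a number of a shift passes 0.0417 or a number of a turn 7.16, either way. A call with a gripper value outside its range is refused whole. The fingers move at their own pace and stop on an object; "force" is the grip in N (left out, the last holds). Time passes only in rows, so rows that do not move let the fingers close, or fill a call up. It gives the time, the measured TCP pose, the force and the opening at its end, in the units of the state.
- env.get_state(): the state, without advancing time (a new reading comes with each control period).
- env.read_camera(name): name is "scene" or "top" or "wrist"; returns (picture, depth): 420x560x3 uint8, red, green, blue; 420x560 float32, m along the optical axis (not along the pixel's ray), 0 where there is no reading.
- env.calibration(name): a dict with "fx", "fy", "cx", "cy" (pixels), "k1" (the pictures are not rectified: a ray, as slopes to the right and down, at radius r is drawn at 1 + k1 r^2 times it, then the intrinsics apply), "world_from_camera" (4x4, takes a point from camera to world coordinates); the wrist camera has in their place "hand_eye" (4x4, takes a point from camera to tool coordinates, whose origin is the TCP and whose axes are the flange's). Camera axes: x right, y down, z forward; pixel columns grow to the right and rows downward; lengths in m; the calibration is good to about 2 mm. A picture is of the moment at which its call begins: read the wrist's pose just before it. calibration takes no time and is no camera call.
- env.hand_in(): hands the job in, once; it reports no verdict.
The state is a dict: "clock": time; "joint_pos": joint angles; "qvel": joint speeds; "tau": joint torques, N m; "tcp_pos": TCP position; "orientation": TCP orientation; "wrist_force": force on the tool from outside, world axes, zero at the start; "ft_torque": the same for the moment, N m; "finger_gap": finger opening in m.
Only numpy, scipy, OpenCV 4.12 (cv2) and the standard library are available. Lean on these libraries where they do the work, as an engineer would, in place of code of your own. Each camera call takes 0.05 s, during which the arm holds its last target. There are 200 camera calls.

TASK

Put the red paint marker back in the marker rack: press it sideways, down into the empty pair of spring clips, until it is fully home in both clips with its middle about half-way between them, then let go. Either end may point forward. Leave the blue and yellow markers snapped in their clips.

Things in the scene. Friction and masses are not known exactly. Their poses are not given: they have to be found in the camera images.
- red_marker_mid (a point): Red paint marker: metal barrel 20 mm thick, 160 mm long, red cap, band and six-sided ends (20 mm across flats; does not roll), 45 g, loose on the table away from the rack. The thin all-red thing is a pencil, not it. Point: middle of its length on its axis, 10 mm above the table at the start; x along it towards the cap, z up at the start.
- free_clips_seat (a point): Empty place on the rack: two steel spring clips 80 mm apart, 16 mm wide (64 mm free between). Point: middle of a seated marker's axis, midway between the clips, 44 mm above the table; x along the marker, y across, z up. Mouths 38 mm wide 24 mm above the point, 14 mm at the lips 8 mm above. Pressed down, the marker meets the lips 16 mm high, spreads them at about 16 N in all, snaps home.
- blue_marker_mid (a point): Blue paint marker, built like the red one, lying snapped in its own clips; to be left there. Point: middle of its length on its axis; x along it. The rack: fixed plywood board 150 x 270 x 12 mm with three alike places side by side, 85 mm apart, the flared clips up to 68 mm above the table.
- yellow_marker_mid (a point): Yellow paint marker, built like the red one, lying snapped in its own clips; to be left there. Point: middle of its length on its axis; x along it. It may lie on either side of the empty place, or both full places may lie on one side of it.
Things that resemble listed ones, but are neither listed nor needed, are in the scene too. There is more than one size of the part that bears red_marker_mid; the job needs the smaller.

How it is judged:
At the end, for the whole second after the job is handed in: The red marker is released in the empty clips: middle within 15 mm along, 10 mm across and 6 mm in height of the empty place's point, axis within 10 degrees of the clips' (either way round); the blue and yellow markers within 12 mm of where they started (x of red_marker_mid in the frame of free_clips_seat between -0.015 and 0.015 m and y of red_marker_mid in the frame of free_clips_seat between -0.01 and 0.01 m and z of red_marker_mid in the frame of free_clips_seat between -0.006 and 0.006 m and angle between the x axis of red_marker_mid and the x axis of free_clips_seat, either way round below 0.175 rad and distance of each of blue_marker_mid, yellow_marker_mid from where it was at the start of the episode below 0.012 m); the robot touches nothing.
It also fails if it takes over 38 s, if anything falls off the work surface, if the arm or the gripper's body presses on something with over 40 N, if the wrist force passes 120 N, or if a joint passes its speed limit or range.

## Working session

There is one attempt and no reset: what is moved stays moved. The work goes in short steps, Python scripts to look and compute and a tool call to move; the robot and the scene stay as the last step left them, time stands still between calls to the robot, and variables do not carry over. Pictures are saved under pics/ and viewed, about 8 in all and at most 12, crops included, and the job is handed in when it is done.

Besides the shell and the picture viewer there is one more tool, called after "Request:" in YAML: its name, and indented under it one key for each argument. play_rows: Moves the arm, as the interface text tells. Its arguments: {"type":"object","properties":{"steps":{"type":"array","items":{"type":"object","properties":{"claw":{"type":"number"},"dp":{"type":"array","items":{"type":"number"}},"angular":{"type":"array","items":{"type":"number"}}}}},"force":{"type":"number"}},"required":["steps"]}

```bash
mkdir -p pics
cat > h.py <<'E'
import numpy as np, cv2
from scipy.spatial.transform import Rotation as R
from workcell import env
def T(s):
    M=np.eye(4); q=s["orientation"]; M[:3,:3]=R.from_quat([q[1],q[2],q[3],q[0]]).as_matrix(); M[:3,3]=s["tcp_pos"]; return M
def shot(n,tag):
    s=env.get_state(); c=env.calibration(n); p,d=env.read_camera(n)
    M=c["world_from_camera"] if n!="wrist" else T(s)@np.array(c["hand_eye"])
    np.savez(f"{tag}.npz",p=p,d=d,M=M,k=[c["fx"],c["fy"],c["cx"],c["cy"],c["k1"]])
    cv2.imwrite(f"pics/{tag}.png",p[:,:,::-1])
def ray(f,uv):
    fx,fy,cx,cy,k1=f["k"]; uv=np.atleast_2d(uv).astype(float)
    q=np.stack([(uv[:,0]-cx)/fx,(uv[:,1]-cy)/fy],1); x=q.copy()
    for _ in range(10): x=q/(1+k1*(x**2).sum(1,keepdims=True))
    return np.c_[x,np.ones(len(x))]
def world(f,uv):  # by depth
    uv=np.atleast_2d(uv).astype(int); r=ray(f,uv)*f["d"][uv[:,1],uv[:,0]][:,None]
    return r@f["M"][:3,:3].T+f["M"][:3,3]
def atz(f,uv,z):
    r=ray(f,uv)@f["M"][:3,:3].T; o=f["M"][:3,3]; return o+r*((z-o[2])/r[:,2])[:,None]
E
python3 - <<'E'
from h import *
shot("scene","s0");shot("top","t0")
print(env.get_state()); 
for t in "s0","t0": print(np.load(t+".npz")["M"].round(3),np.load(t+".npz")["k"])
E
```

```text
{'clock': 0.1, 'joint_pos': array([1.09540005e+00, 3.13944284e-01, 4.50935423e-02, 1.30357537e+00,
       8.46933091e-06, 1.43115852e+00]), 'qvel': array([ 0.00012274,  0.00068811,  0.00204416,  0.00191369, -0.00084884,
       -0.00138355]), 'tau': array([ 3.42694439e-03, -4.81725097e+01,  2.99243402e+01,  1.27309104e-02,
       -1.16973088e-04,  8.35491932e-06]), 'tcp_pos': array([0.18926024, 0.54245389, 0.20918764]), 'orientation': array([-2.50697625e-04,  1.67091722e-01,  9.85941019e-01, -7.75380275e-04]), 'wrist_force': array([ 7.34630709e-01,  4.67702532e-04, -3.01154212e-01]), 'ft_torque': array([0.03916965, 0.0236405 , 0.01253773]), 'finger_gap': 0.0854851460603404}
[[ 0.543 -0.49   0.683 -0.424]
 [-0.84  -0.318  0.44  -0.61 ]
 [ 0.002 -0.812 -0.584  0.783]
 [ 0.     0.     0.     1.   ]] [ 5.35427861e+02  5.35427861e+02  2.78238022e+02  2.12984516e+02
 -1.45064446e-01]
[[ 0.017 -0.986  0.168  0.194]
 [-1.    -0.019 -0.009 -0.081]
 [ 0.012 -0.167 -0.986  1.22 ]
 [ 0.     0.     0.     1.   ]] [ 4.38429754e+02  4.38429754e+02  2.82104984e+02  2.19574163e+02
 -8.97427007e-02]
```

View pics/t0.png

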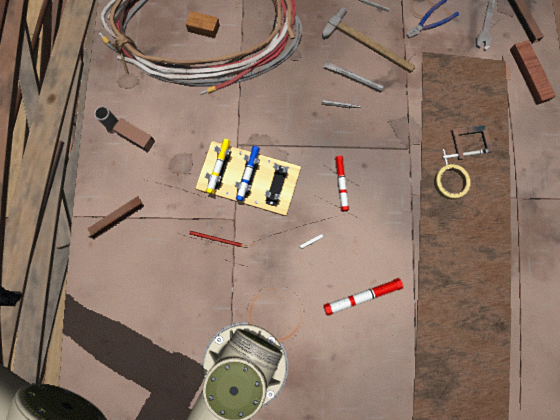

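View pics/s0.png

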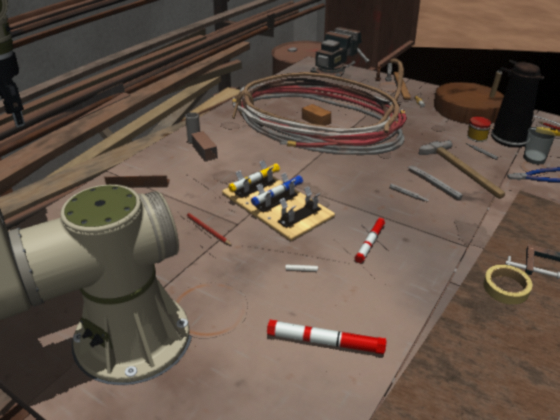

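The top view shows the small red marker at (340,157)–(346,210), with the larger decoy at (325,310)–(402,284). The rack's empty place is near (277,185), with blue then yellow to its left. The scene view agrees, with the small marker at (378,221)–(360,258) and the empty clips near (300,208).

Run:
```python
from h import *
t=np.load("t0.npz"); s=np.load("s0.npz")
def redm(f,box,sat=110):
    x0,y0,x1,y1=box; h=cv2.cvtColor(f["p"],cv2.COLOR_RGB2HSV)[y0:y1,x0:x1]
    W=world(f,np.array([(u,v) for v in range(y0,y1) for u in range(x0,x1)])).reshape(y1-y0,x1-x0,3)
    m=((h[...,0]<8)|(h[...,0]>172))&(h[...,1]>150)&(h[...,2]>90)
    ys,xs=np.nonzero(m); return np.c_[xs+x0,ys+y0],W[m]
for f,b in((t,(325,145,360,220)),(s,(345,210,395,270))):
    uv,W=redm(f,b); P=atz(f,uv,.015)
    (c,sz,a)=cv2.minAreaRect(P[:,:2].astype(np.float32)); print(len(uv),c,sz,a,"depth",np.median(W,0),W[:,2].max())
    bx=cv2.minAreaRect(W[:,:2].astype(np.float32)); print(bx)
    i=np.argsort(P[:,0]); print(P[i[:8]].mean(0),P[i[-8:]].mean(0))
# rack via depth z map, top
uv=np.array([(u,v) for v in range(130,222) for u in range(190,306)]); W=world(t,uv)
b=cv2.cvtColor(t["p"],cv2.COLOR_RGB2HSV)[uv[:,1],uv[:,0]]
for lo,hi in((.03,.045),(.045,.08)):
    k=(W[:,2]>lo)&(W[:,2]<hi); print(lo,k.sum(),W[k].min(0),W[k].max(0))
for nm,a,c in(("blue",105,125),("yel",24,35)):
    k=(b[:,0]>a)&(b[:,0]<c)&(b[:,1]>200)&(b[:,2]>60)&(W[:,2]>.02); print(nm,k.sum(),cv2.minAreaRect(W[k][:,:2].astype(np.float32)),np.median(W[k],0))
k=(b[:,2]>150)&(b[:,0]>12)&(b[:,0]<30)&(b[:,1]>60)&(W[:,2]>.005)&(W[:,2]<.022); print("board",k.sum(),cv2.minAreaRect(W[k][:,:2].astype(np.float32)))
cv2.imwrite("pics/c1.png",np.hstack([cv2.resize(t["p"][130:225,235:355,::-1],None,fx=3.2,fy=4.4,interpolation=2),cv2.resize(s["p"][150:260,215:345,::-1],None,fx=3.2,fy=3.8,interpolation=2)]))
```

```text
184 (0.5097049474716187, -0.2588184177875519) (0.1610337793827057, 0.021037112921476364) 6.228893280029297 depth [ 0.54957967 -0.2547243   0.01934273] 1.220139142160196
((0.3757619261741638, -0.2048652172088623), (0.09015528112649918, 0.4309762716293335), 67.5689697265625)
[ 0.43116183 -0.26232107  0.015     ] [ 0.58691979 -0.25454505  0.015     ]
167 (0.5102881193161011, -0.2650893032550812) (0.16969622671604156, 0.020228423178195953) 6.252481937408447 depth [ 0.54622993 -0.26425298  0.01954463] 0.7830363006361524
((0.07407918572425842, -0.41217344999313354), (1.0698118209838867, 0.0521346777677536), 18.85254669189453)
[ 0.42917026 -0.27394713  0.015     ] [ 0.59132937 -0.25484862  0.015     ]
0.03 128 [ 0.44602999 -0.09780983  0.03007314] [0.61529328 0.11506026 0.04499687]
0.045 1168 [ 0.44370565 -0.10790306  0.04503116] [0.62065723 0.12015264 0.07479357]
blue 140 ((0.5210499167442322, 0.006697436794638634), (0.019185129553079605, 0.15666304528713226), 74.76388549804688) [ 0.56287374 -0.00500406  0.05403682]
yel 120 ((0.5402851700782776, 0.09059198945760727), (0.016262700781226158, 0.15587960183620453), 74.7518081665039) [0.58075931 0.0780668  0.05448853]
board 2651 ((0.5258790254592896, -0.0006572753190994263), (0.3004646599292755, 0.2384948879480362), 80.41378021240234)
```

View pics/c1.png

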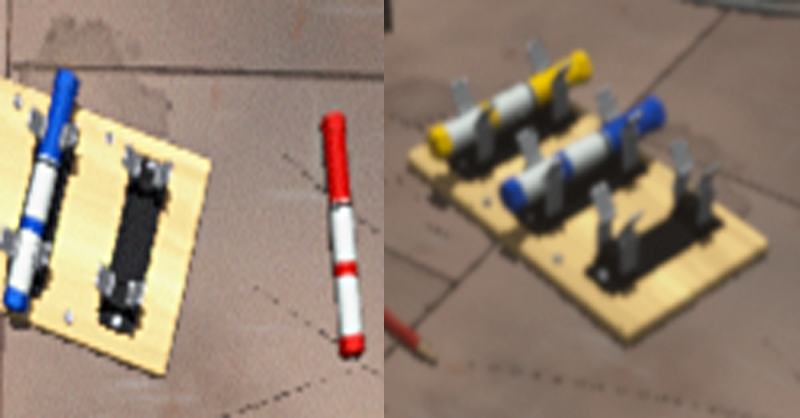

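The crop shows both empty clips at crop (150,175) and (122,290), parallel to blue. The red marker lies to the right, with its cap at the far end. Next I'll plan the transfer.

```bash
cat >> h.py <<'E'
def plan(wps):
    """wps: (xyz, yaw_deg of tool x, rows); prints rows per leg for a tool pointing down"""
    s=env.get_state(); M=T(s); yaw=np.degrees(np.arctan2(M[1,0],M[0,0])); p=M[:3,3].copy(); print("t",s["clock"],"now",p.round(4),"yaw",yaw,"zax",M[:3,2].round(4))
    for q,y,n in wps:
        q=np.array(q); dy=((y-yaw+180)%360-180)/n
        for i in range(n):
            a=np.radians(yaw); d=(q-p)/n0 if (n0:=n-i) else 0
            print([round(float(v),4) for v in (d[0]*np.cos(a)+d[1]*np.sin(a), d[0]*np.sin(a)-d[1]*np.cos(a), -d[2])],"wz",round(-dy,2))
            p=p+d; yaw+=dy
        print("--")
E
python3 - <<'E'
from h import *
print(np.array(env.calibration("wrist")["hand_eye"]).round(3), env.calibration("wrist")["fx"])
plan([((.42,.15,.25),160.8,12),((.48,-.077,.25),160.8,8)])
E
```

```text
[[-0.    -0.949 -0.316  0.081]
 [ 1.     0.    -0.002 -0.   ]
 [ 0.002 -0.316  0.949 -0.163]
 [ 0.     0.     0.     1.   ]] 289.3865649727529
t 0.1 now [0.1893 0.5425 0.2092] yaw 160.7624457291119 zax [-8.0e-04 -1.4e-03 -1.0e+00]
[-0.0289, -0.0245, -0.0034] wz -0.0
[-0.0289, -0.0245, -0.0034] wz -0.0
[-0.0289, -0.0245, -0.0034] wz -0.0
[-0.0289, -0.0245, -0.0034] wz -0.0
[-0.0289, -0.0245, -0.0034] wz -0.0
[-0.0289, -0.0246, -0.0034] wz -0.0
[-0.0289, -0.0246, -0.0034] wz -0.0
[-0.0289, -0.0246, -0.0034] wz -0.0
[-0.0289, -0.0246, -0.0034] wz -0.0
[-0.0289, -0.0246, -0.0034] wz -0.0
[-0.0289, -0.0246, -0.0034] wz -0.0
[-0.0289, -0.0246, -0.0034] wz -0.0
--
[-0.0164, -0.0243, -0.0] wz -0.0
[-0.0164, -0.0243, -0.0] wz -0.0
[-0.0164, -0.0243, -0.0] wz -0.0
[-0.0164, -0.0243, -0.0] wz -0.0
[-0.0164, -0.0243, -0.0] wz -0.0
[-0.0164, -0.0243, -0.0] wz -0.0
[-0.0164, -0.0243, -0.0] wz -0.0
[-0.0164, -0.0243, -0.0] wz -0.0
--
```

Request:
play_rows:
  steps:
    - {"claw": 0, "dp": [-0.029, -0.025, -0.003], "angular": [0, 0, 0]}
    - {"claw": 0, "dp": [-0.029, -0.025, -0.003], "angular": [0, 0, 0]}
    - {"claw": 0, "dp": [-0.029, -0.025, -0.003], "angular": [0, 0, 0]}
    - {"claw": 0, "dp": [-0.029, -0.025, -0.003], "angular": [0, 0, 0]}
    - {"claw": 0, "dp": [-0.029, -0.025, -0.003], "angular": [0, 0, 0]}
    - {"claw": 0, "dp": [-0.029, -0.025, -0.003], "angular": [0, 0, 0]}
    - {"claw": 0, "dp": [-0.029, -0.025, -0.003], "angular": [0, 0, 0]}
    - {"claw": 0, "dp": [-0.029, -0.025, -0.003], "angular": [0, 0, 0]}

```text
clock: 0.77
tcp_pos: [0.3428, 0.2759, 0.2339]
orientation: [-0.0, 0.167, 0.986, -0.0]
wrist_force: [0.5, 0.4, -0.1]
finger_gap: 0.0851
```

Request:
play_rows:
  steps:
    - {"claw": 0, "dp": [-0.027, -0.025, -0.003], "angular": [0, 0, 0]}
    - {"claw": 0, "dp": [-0.027, -0.025, -0.003], "angular": [0, 0, 0]}
    - {"claw": 0, "dp": [-0.024, -0.025, 0], "angular": [0, 0, 0]}
    - {"claw": 0, "dp": [-0.02, -0.028, 0], "angular": [0, 0, 0]}
    - {"claw": 0, "dp": [-0.02, -0.03, 0], "angular": [0, 0, 0]}
    - {"claw": 0, "dp": [-0.02, -0.033, 0], "angular": [0, 0, 0]}
    - {"claw": 0, "dp": [-0.02, -0.033, 0], "angular": [0, 0, 0]}
    - {"claw": 0, "dp": [-0.02, -0.033, 0], "angular": [0, 0, 0]}

```text
clock: 1.43
tcp_pos: [0.434, -0.0018, 0.2398]
orientation: [-0.0, 0.167, 0.986, 0.0]
wrist_force: [0.6, 0.8, -0.2]
finger_gap: 0.0855
```

Run:
```python
from h import *
plan([((.485,-.15,.25),180,8)])
```

```text
t 1.4333 now [ 0.434  -0.0018  0.2398] yaw 160.7687487465887 zax [-3.e-04  2.e-04 -1.e+00]
[-0.0121, -0.0154, -0.0013] wz -2.4
[-0.0115, -0.0159, -0.0013] wz -2.4
[-0.0108, -0.0163, -0.0013] wz -2.4
[-0.0101, -0.0168, -0.0013] wz -2.4
[-0.0094, -0.0172, -0.0013] wz -2.4
[-0.0087, -0.0176, -0.0013] wz -2.4
[-0.0079, -0.0179, -0.0013] wz -2.4
[-0.0071, -0.0182, -0.0013] wz -2.4
--
```

Request:
play_rows:
  steps:
    - {"claw": 0, "dp": [-0.014, -0.019, -0.001], "angular": [0, 0, -3.2]}
    - {"claw": 0, "dp": [-0.013, -0.02, -0.001], "angular": [0, 0, -3.2]}
    - {"claw": 0, "dp": [-0.012, -0.021, -0.001], "angular": [0, 0, -3.2]}
    - {"claw": 0, "dp": [-0.011, -0.022, -0.001], "angular": [0, 0, -3.2]}
    - {"claw": 0, "dp": [-0.01, -0.022, -0.001], "angular": [0, 0, -3.2]}
    - {"claw": 0, "dp": [-0.009, -0.022, -0.001], "angular": [0, 0, -3.2]}
    - {"claw": 0, "dp": [0, 0, 0], "angular": [0, 0, 0]}
    - {"claw": 0, "dp": [0, 0, 0], "angular": [0, 0, 0]}

```text
clock: 2.1
tcp_pos: [0.4774, -0.1384, 0.2453]
orientation: [-0.001, 0.002, 1.0, 0.0]
wrist_force: [-1.1, -0.3, 0.4]
finger_gap: 0.0858
```

Run:
```python
from h import *
shot("wrist","w0")
```

```text
(no output)
```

View pics/w0.png

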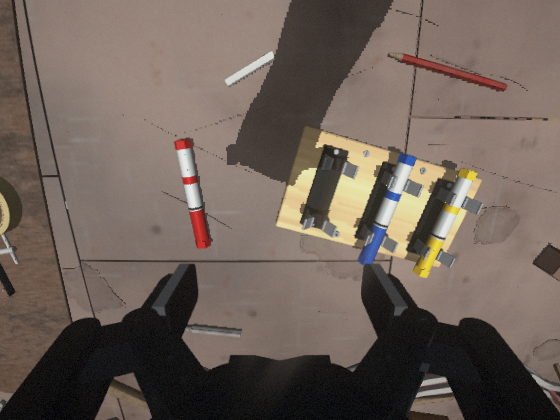

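The wrist view shows the red marker from (181,141) to (204,248). The empty clips are at about (335,160) and (315,218), with blue and yellow to the right. Now I'll measure from it.

Run:
```python
from h import *
f=np.load("w0.npz")
def get(x0,y0,x1,y1):
    uv=np.array([(u,v) for v in range(y0,y1) for u in range(x0,x1)]); return uv,world(f,uv),cv2.cvtColor(f["p"],cv2.COLOR_RGB2HSV)[uv[:,1],uv[:,0]]
uv,W,h=get(165,125,225,260)
k=((h[:,0]<8)|(h[:,0]>172))&(h[:,1]>150)&(h[:,2]>90)&(abs(W[:,2])<.05)
print("red depth",cv2.minAreaRect(W[k][:,:2].astype(np.float32)),np.median(W[k],0),np.percentile(W[k][:,2],95))
P=atz(f,uv[k],.013);print("red z.013",cv2.minAreaRect(P[:,:2].astype(np.float32)))
# stereo check of height: ends of marker mid from wrist vs top vs scene: triangulate
def ctr(f,b):
    x0,y0,x1,y1=b;hh=cv2.cvtColor(f["p"],cv2.COLOR_RGB2HSV)[y0:y1,x0:x1];m=((hh[...,0]<8)|(hh[...,0]>172))&(hh[...,1]>150)&(hh[...,2]>90)
    r=cv2.minAreaRect(np.argwhere(m)[:,::-1].astype(np.float32)); return np.array(r[0])+[x0,y0]
def tri(L):
    A=np.zeros((3,3));b=np.zeros(3)
    for g,c in L:
        d=(ray(g,c)@g["M"][:3,:3].T)[0];d/=np.linalg.norm(d);Q=np.eye(3)-np.outer(d,d);A+=Q;b+=Q@g["M"][:3,3]
    return np.linalg.solve(A,b)
t=np.load("t0.npz");s=np.load("s0.npz")
a=(f,ctr(f,(165,125,225,260)));b=(t,ctr(t,(325,145,360,220)));c=(s,ctr(s,(345,210,395,270)))
print("tri",tri([a,b]),tri([a,c]),tri([a,b,c]))
uv,W,h=get(270,120,490,285)
for nm,lo,hi in(("blue",105,125),("yel",24,34)):
    k=(h[:,0]>lo)&(h[:,0]<hi)&(h[:,1]>190)&(h[:,2]>60)&(W[:,2]>.035)&(W[:,2]<.06)
    print(nm,k.sum(),cv2.minAreaRect(W[k][:,:2].astype(np.float32)),np.percentile(W[k][:,2],95))
# rack frame: dir -15.2deg
a=np.radians(-15.2);u=np.array([np.cos(a),np.sin(a)]);v=np.array([-u[1],u[0]])
for F,box in((f,(270,120,480,285)),(t,(190,130,306,222))):
    x0,y0,x1,y1=box;uv=np.array([(i,j) for j in range(y0,y1) for i in range(x0,x1)]);W=world(F,uv)
    d=W[:,:2]-[.5,-.0765];X=d@u;Y=d@v;k=(abs(Y)<.03)&(abs(X)<.08)&(W[:,2]>.045)&(W[:,2]<.08)
    for sgn in(1,-1):
        q=k&(X*sgn>0);print("clip",sgn,q.sum(),"X",np.percentile(X[q],[2,50,98]).round(4),"Y",np.percentile(Y[q],[2,98]).round(4),"z",W[q][:,2].max().round(4))
        for s2 in(1,-1):
            qq=q&(Y*s2>0);print("   side",s2,qq.sum(),X[qq].mean().round(4),Y[qq].mean().round(4))
plan([])
```

```text
red depth ((0.5090411305427551, -0.26291853189468384), (0.15917542576789856, 0.021203260868787766), 5.942489147186279) [ 0.54507049 -0.25913933  0.01825138] 0.02024373665424255
red z.013 ((0.5103592872619629, -0.26190686225891113), (0.16158415377140045, 0.021766822785139084), 5.810687065124512)
tri [ 0.50199053 -0.25641475  0.03289926] [ 0.50625169 -0.26366031  0.01307773] [ 0.5081942  -0.26216005  0.01150964]Traceback (most recent call last):
  File "<stdin>", line 24, in <module>
    return _quantile_unchecked(
        a, q, axis, out, overwrite_input, method, keepdims, weights)
    return _ureduce(a,
                    func=_quantile_ureduce_func,
    ...<5 lines>...
                    overwrite_input=overwrite_input,
                    method=method)
    r = func(a, **kwargs)
    result = _quantile(arr,
                       quantiles=q,
    ...<2 lines>...
                       out=out,
                       weights=wgt)
    slices_having_nans = np.isnan(arr[-1, ...])
                                  ~~~^^^^^^^^^
IndexError: index -1 is out of bounds for axis 0 with size 0
```

Run:
```python
from h import *
f=np.load("w0.npz");t=np.load("t0.npz")
a=np.radians(-15.2);u=np.array([np.cos(a),np.sin(a)]);v=np.array([-u[1],u[0]])
for F,box in((f,(270,120,490,285)),(t,(190,130,306,222))):
    x0,y0,x1,y1=box;uv=np.array([(i,j) for j in range(y0,y1) for i in range(x0,x1)]);W=world(F,uv);h=cv2.cvtColor(F["p"],cv2.COLOR_RGB2HSV)[uv[:,1],uv[:,0]]
    for nm,lo,hi in(("blue",100,130),("yel",24,34)):
        k=(h[:,0]>lo)&(h[:,0]<hi)&(h[:,1]>170)&(h[:,2]>50)&(W[:,2]>.03)&(W[:,2]<.065)
        if k.sum()>20:print(nm,k.sum(),cv2.minAreaRect(W[k][:,:2].astype(np.float32)),np.percentile(W[k][:,2],[50,95]))
    d=W[:,:2]-[.5,-.0765];X=d@u;Y=d@v;k=(abs(Y)<.03)&(abs(X)<.08)&(W[:,2]>.045)&(W[:,2]<.08)
    for sx in(1,-1):
        for sy in(1,-1):
            q=k&(X*sx>0)&(Y*sy>0)
            if q.sum()>3:print("clip",sx,sy,q.sum(),"X",np.percentile(X[q],[4,50,96]).round(4),"Y",np.percentile(Y[q],[4,50,96]).round(4),"z",np.percentile(W[q][:,2],[50,96]).round(4))
plan([((.51,-.2625,.12),185.9,8)])
```

```text
blue 101 ((0.47510167956352234, 0.016623718664050102), (0.015046908520162106, 0.05731676518917084), 75.30557250976562) [0.05262983 0.05376731]
yel 331 ((0.5417946577072144, 0.08541198819875717), (0.012381590902805328, 0.15748552978038788), 74.04470825195312) [0.05259977 0.05398754]
clip 1 1 174 X [0.0309 0.038  0.0456] Y [0.0055 0.0123 0.0186] z [0.0598 0.0684]
clip 1 -1 118 X [0.0305 0.0366 0.0452] Y [-0.0231 -0.0161 -0.0093] z [0.0595 0.0688]
clip -1 1 203 X [-0.0488 -0.0418 -0.0341] Y [0.0053 0.0122 0.0183] z [0.0605 0.0683]
clip -1 -1 127 X [-0.0496 -0.0426 -0.0351] Y [-0.0224 -0.0158 -0.009 ] z [0.0612 0.0689]
blue 161 ((0.522150993347168, 0.00755586102604866), (0.021528298035264015, 0.15830183029174805), 74.63818359375) [0.05391742 0.05711736]
yel 130 ((0.5410548448562622, 0.0903821736574173), (0.016262700781226158, 0.15791639685630798), 74.7518081665039) [0.05450057 0.05910831]
clip 1 1 35 X [0.03   0.0365 0.0448] Y [0.0073 0.0142 0.021 ] z [0.0604 0.0701]
clip 1 -1 32 X [0.0296 0.0366 0.0451] Y [-0.0206 -0.014  -0.007 ] z [0.0619 0.0696]
clip -1 1 35 X [-0.0505 -0.0436 -0.0359] Y [0.0085 0.0143 0.0205] z [0.0618 0.0716]
clip -1 -1 28 X [-0.0499 -0.0433 -0.0362] Y [-0.0195 -0.0136 -0.007 ] z [0.0617 0.0714]
t 2.15 now [ 0.4771 -0.1375  0.2454] yaw 179.86572880774898 zax [-0.0014  0.0011 -1.    ]
[-0.0042, -0.0156, 0.0157] wz -0.75
[-0.0039, -0.0157, 0.0157] wz -0.75
[-0.0037, -0.0157, 0.0157] wz -0.75
[-0.0035, -0.0158, 0.0157] wz -0.75
[-0.0033, -0.0158, 0.0157] wz -0.75
[-0.0031, -0.0159, 0.0157] wz -0.75
[-0.0029, -0.0159, 0.0157] wz -0.75
[-0.0027, -0.0159, 0.0157] wz -0.75
--
```

Red mid is (0.510, −0.2625) at yaw 5.9°. The seat is at about (0.497, −0.077) with its axis at −15.2°. Going to the marker.

Request:
play_rows:
  steps:
    - {"claw": 0, "dp": [-0.005, -0.021, 0.023], "angular": [0, 0, -1]}
    - {"claw": 0, "dp": [-0.005, -0.021, 0.023], "angular": [0, 0, -1]}
    - {"claw": 0, "dp": [-0.005, -0.021, 0.023], "angular": [0, 0, -1]}
    - {"claw": 0, "dp": [-0.004, -0.021, 0.023], "angular": [0, 0, -1]}
    - {"claw": 0, "dp": [-0.004, -0.021, 0.023], "angular": [0, 0, -1]}
    - {"claw": 0, "dp": [-0.004, -0.021, 0.023], "angular": [0, 0, -1]}
    - {"claw": 0, "dp": [0, 0, 0], "angular": [0, 0, 0]}
    - {"claw": 0, "dp": [0, 0, 0], "angular": [0, 0, 0]}

```text
clock: 2.82
tcp_pos: [0.5087, -0.261, 0.1063]
orientation: [-0.002, -0.052, 0.999, 0.002]
wrist_force: [-1.0, 1.0, 0.5]
finger_gap: 0.0852
```

Run:
```python
from h import *
shot("wrist","w1"); f=np.load("w1.npz")
uv=np.array([(i,j) for j in range(420) for i in range(560)]);W=world(f,uv);h=cv2.cvtColor(f["p"],cv2.COLOR_RGB2HSV)[uv[:,1],uv[:,0]]
k=((h[:,0]<8)|(h[:,0]>172))&(h[:,1]>150)&(h[:,2]>80)&(W[:,2]<.03)&(W[:,2]>.004)&(abs(W[:,0]-.51)<.1)&(abs(W[:,1]+.2625)<.04)
print(k.sum(),cv2.minAreaRect(W[k][:,:2].astype(np.float32)),np.percentile(W[k][:,2],95))
plan([((.51,-.2625,.012),185.9,6)])
```

```text
1419 ((0.5093077421188354, -0.2633793354034424), (0.1573629379272461, 0.02157132513821125), 5.866694927215576) 0.020078446610525855
t 2.8667 now [ 0.5093 -0.2609  0.1077] yaw -174.0387633644742 zax [-0.0015  0.0016 -1.    ]
[-0.0001, -0.0003, 0.0159] wz 0.01
[-0.0001, -0.0003, 0.0159] wz 0.01
[-0.0001, -0.0003, 0.0159] wz 0.01
[-0.0001, -0.0003, 0.0159] wz 0.01
[-0.0001, -0.0003, 0.0159] wz 0.01
[-0.0001, -0.0003, 0.0159] wz 0.01
--
```

View pics/w1.png

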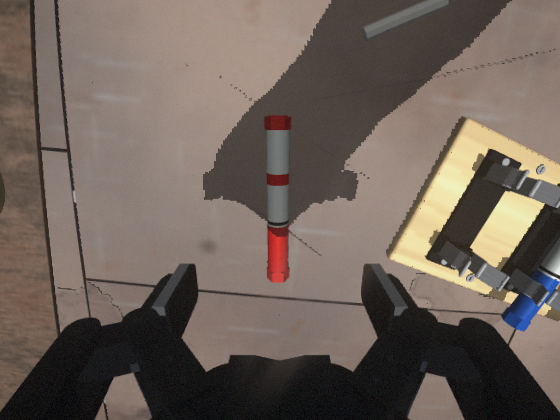

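The marker is centred between the fingers (column 277, rows 117–281) and aligned with the tool. Descending to grasp.

Request:
play_rows:
  force: 100
  steps:
    - {"claw": 0, "dp": [0, -0.001, 0.02], "angular": [0, 0, 0]}
    - {"claw": 0, "dp": [0, -0.001, 0.02], "angular": [0, 0, 0]}
    - {"claw": 0, "dp": [0, 0, 0.02], "angular": [0, 0, 0]}
    - {"claw": 0, "dp": [0, 0, 0.015], "angular": [0, 0, 0]}
    - {"claw": 0, "dp": [0, 0, 0.012], "angular": [0, 0, 0]}
    - {"claw": 0, "dp": [0, 0, 0.008], "angular": [0, 0, 0]}
    - {"claw": 0, "dp": [0, 0, 0], "angular": [0, 0, 0]}
    - {"claw": 60, "dp": [0, 0, 0], "angular": [0, 0, 0]}

```text
clock: 3.53
tcp_pos: [0.5106, -0.2636, 0.014]
orientation: [0.0, -0.052, 0.999, -0.0]
wrist_force: [0.3, 0.6, -0.4]
finger_gap: 0.0757
```

Request:
play_rows:
  force: 100
  steps:
    - {"claw": 120, "dp": [0, 0, 0], "angular": [0, 0, 0]}
    - {"claw": 160, "dp": [0, 0, 0], "angular": [0, 0, 0]}
    - {"claw": 255, "dp": [0, 0, 0], "angular": [0, 0, 0]}
    - {"claw": 255, "dp": [0, 0, 0], "angular": [0, 0, 0]}
    - {"claw": 255, "dp": [0, 0, 0], "angular": [0, 0, 0]}
    - {"claw": 255, "dp": [0, 0, 0], "angular": [0, 0, 0]}
    - {"claw": 255, "dp": [0, 0, 0], "angular": [0, 0, 0]}
    - {"claw": 255, "dp": [0, 0, 0], "angular": [0, 0, 0]}

```text
clock: 4.2
tcp_pos: [0.5101, -0.2643, 0.0129]
orientation: [-0.0, -0.052, 0.999, 0.0]
wrist_force: [-0.5, 0.5, -0.2]
finger_gap: -0.0002
```

The gap is about 0, so the grasp missed. I'll look before doing anything else.

Run:
```python
from h import *
shot("wrist","w2"); print(env.get_state()["finger_gap"])
```

```text
0.00022467886658798065
```

View pics/w2.png

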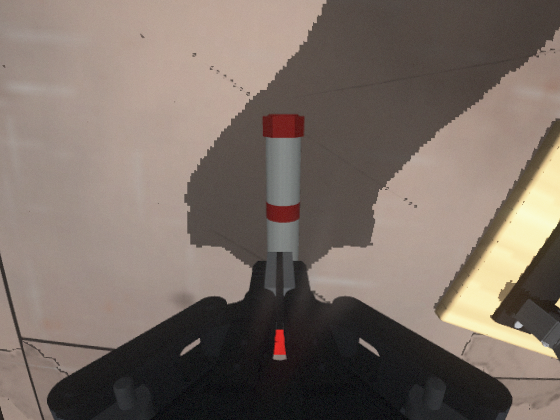

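```bash
python3 - <<'E'
from h import *
f=np.load("w2.npz")
L=[(x,y) for y in (235,256,262,270,285,300) for x in (262,270,280,290,297)]
for p,w in zip(L,world(f,L)): print(p,f["p"][p[1],p[0]],w.round(4),f["d"][p[1],p[0]].round(3))
f1=np.load("w1.npz"); L=[(180,268),(185,275),(375,268),(190,290)]; M=np.linalg.inv(T({"orientation":[0,-.052,.999,0],"tcp_pos":[.5093,-.2609,.1077]}))
print((np.c_[world(f1,L),np.ones(4)]@M.T)[:,:3].round(4))
E
cd pics; python3 -c "
import cv2;p=cv2.imread('w2.png');cv2.imwrite('c2.png',cv2.resize(p[220:370,200:360],None,fx=4,fy=4,interpolation=2))"
```

```text
(262, 235) [81 73 69] [ 0.5084 -0.277  -0.0015] 0.193
(270, 235) [110 112 110] [ 0.5003 -0.2718  0.0158] 0.174
(280, 235) [130 133 131] [ 0.4986 -0.2659  0.0183] 0.172
(290, 235) [122 126 121] [ 0.498  -0.26    0.0182] 0.172
(297, 235) [101 101  98] [ 0.4993 -0.2555  0.0142] 0.176
(262, 256) [81 72 67] [ 0.5239 -0.2756 -0.0013] 0.198
(270, 256) [76 75 78] [ 0.5006 -0.271   0.0418] 0.15
(280, 256) [46 43 42] [ 0.4996 -0.2659  0.0428] 0.149
(290, 256) [75 73 77] [ 0.4991 -0.2607  0.0426] 0.149
(297, 256) [97 96 95] [ 0.5138 -0.2536  0.0135] 0.181
(262, 262) [29 30 31] [ 0.5054 -0.2748  0.0402] 0.153
(270, 262) [72 74 75] [ 0.5004 -0.2708  0.0485] 0.143
(280, 262) [48 44 44] [ 0.4997 -0.2659  0.0489] 0.143
(290, 262) [75 77 76] [ 0.4991 -0.261   0.0491] 0.143
(297, 262) [38 33 33] [ 0.5025 -0.2567  0.0421] 0.151
(262, 270) [36 30 33] [ 0.5047 -0.2743  0.0495] 0.144
(270, 270) [75 74 77] [ 0.5006 -0.2705  0.0558] 0.136
(280, 270) [48 41 38] [ 0.4997 -0.2659  0.0565] 0.136
(290, 270) [77 78 78] [ 0.4992 -0.2612  0.0565] 0.136
(297, 270) [40 36 37] [ 0.503  -0.257   0.0495] 0.144
(262, 285) [35 33 31] [ 0.5053 -0.2736  0.0618] 0.132
(270, 285) [73 74 73] [ 0.4997 -0.2702  0.0697] 0.123
(280, 285) [44 42 41] [ 0.4996 -0.2659  0.0692] 0.124
(290, 285) [74 75 75] [ 0.4994 -0.2616  0.0688] 0.124
(297, 285) [40 38 34] [ 0.5028 -0.2578  0.063 ] 0.131
(262, 300) [43 36 36] [ 0.4989 -0.273   0.0817] 0.111
(270, 300) [46 41 43] [ 0.4984 -0.2699  0.0818] 0.111
(280, 300) [38 37 35] [ 0.5065 -0.2652  0.0701] 0.125
(290, 300) [29 27 30] [ 0.4979 -0.2622  0.0815] 0.111
(297, 300) [48 45 44] [ 0.4976 -0.2595  0.0815] 0.112
[[ 0.0109 -0.0485 -0.0404]
 [ 0.0112 -0.0439 -0.0473]
 [ 0.0112  0.0446 -0.0412]
 [ 0.0013 -0.0435 -0.0444]]
```

View pics/c2.png

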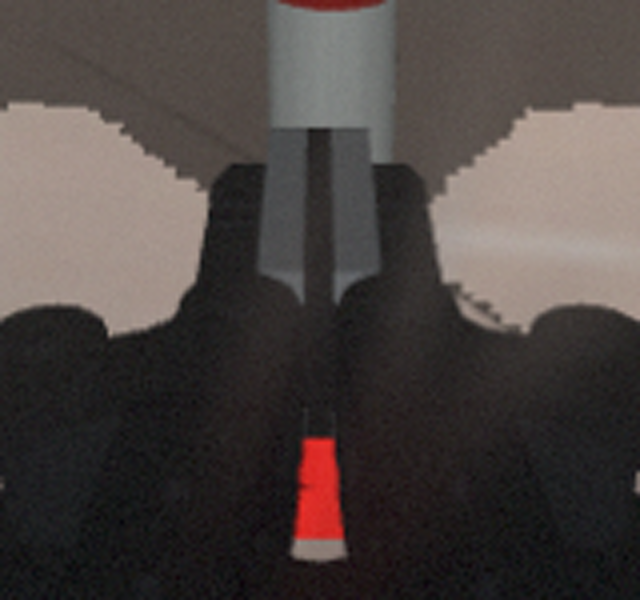

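The pads shut about 18 mm above the marker: their lower edge is at z ≈ 0.038 while the TCP reads 0.013. The fingertips therefore stand about 25 mm behind the reported TCP, where the text says 8 mm ahead. The marker has not moved, so I'll open, go about 33 mm lower in stages while watching the force, and grasp again.

Request:
play_rows:
  force: 100
  steps:
    - {"claw": 80, "dp": [0, 0, 0], "angular": [0, 0, 0]}
    - {"claw": 80, "dp": [0, 0, 0], "angular": [0, 0, 0]}
    - {"claw": 80, "dp": [0, 0, 0], "angular": [0, 0, 0]}
    - {"claw": 80, "dp": [0, 0, 0], "angular": [0, 0, 0]}
    - {"claw": 80, "dp": [0, 0, 0], "angular": [0, 0, 0]}
    - {"claw": 80, "dp": [0, 0, 0.01], "angular": [0, 0, 0]}
    - {"claw": 80, "dp": [0, 0, 0.01], "angular": [0, 0, 0]}
    - {"claw": 80, "dp": [0, 0, 0], "angular": [0, 0, 0]}

```text
clock: 4.92
tcp_pos: [0.5085, -0.2632, -0.0097]
orientation: [-0.002, -0.052, 0.999, 0.001]
wrist_force: [-0.6, -0.2, -0.1]
finger_gap: 0.0586
```

Request:
play_rows:
  force: 100
  steps:
    - {"claw": 80, "dp": [0, 0, 0.004], "angular": [0, 0, 0]}
    - {"claw": 80, "dp": [0, 0, 0.004], "angular": [0, 0, 0]}
    - {"claw": 80, "dp": [0, 0, 0.004], "angular": [0, 0, 0]}
    - {"claw": 80, "dp": [0, 0, 0], "angular": [0, 0, 0]}
    - {"claw": 110, "dp": [0, 0, 0], "angular": [0, 0, 0]}
    - {"claw": 140, "dp": [0, 0, 0], "angular": [0, 0, 0]}
    - {"claw": 160, "dp": [0, 0, 0], "angular": [0, 0, 0]}
    - {"claw": 170, "dp": [0, 0, 0], "angular": [0, 0, 0]}

```text
clock: 5.58
tcp_pos: [0.5104, -0.2644, -0.0187]
orientation: [0.0, -0.052, 0.999, -0.0]
wrist_force: [-0.4, 0.8, 0.4]
finger_gap: 0.0288
```

Request:
play_rows:
  force: 100
  steps:
    - {"claw": 190, "dp": [0, 0, 0], "angular": [0, 0, 0]}
    - {"claw": 210, "dp": [0, 0, 0], "angular": [0, 0, 0]}
    - {"claw": 255, "dp": [0, 0, 0], "angular": [0, 0, 0]}
    - {"claw": 255, "dp": [0, 0, 0], "angular": [0, 0, 0]}
    - {"claw": 255, "dp": [0, 0, 0], "angular": [0, 0, 0]}
    - {"claw": 255, "dp": [0, 0, 0], "angular": [0, 0, 0]}
    - {"claw": 255, "dp": [0, 0, 0], "angular": [0, 0, 0]}
    - {"claw": 255, "dp": [0, 0, 0], "angular": [0, 0, 0]}

```text
clock: 6.25
tcp_pos: [0.5103, -0.2644, -0.0184]
orientation: [0.0, -0.052, 0.999, -0.0]
wrist_force: [-1.9, 1.1, 5.5]
finger_gap: 0.0163
```

The gap is 16.3 mm, not 20, with 5.5 N pushing up. The pads may be gripping above the axis, so I'll check.

Run:
```python
from h import *
shot("wrist","w3"); f=np.load("w3.npz"); plan([])
cv2.imwrite("pics/c3.png",cv2.resize(f["p"][200:370,190:370,::-1],None,fx=3.3,fy=3.3,interpolation=2))
for y in range(215,290,4):
    L=[(x,y) for x in(262,268,280,292,298)]; print(y,(world(f,L)[:,2]*1000).round(0), (world(f,L)[:,0]*1000).round(0))
```

```text
t 6.3 now [ 0.5103 -0.2644 -0.0184] yaw -174.04037674630214 zax [ 6.e-04 -3.e-04 -1.e+00]
215 [15. 19. 19. 17. 15.] [477. 476. 475. 475. 475.]
219 [15. 18. 19. 18. 13.] [479. 478. 477. 476. 478.]
223 [15. 18. 19. 17. 13.] [481. 480. 479. 479. 480.]
227 [14. 17. 19. 18. 13.] [484. 482. 481. 480. 482.]
231 [15. 18. 19. 17. 14.] [485. 484. 483. 483. 484.]
235 [15. 18. 20. 17. 14.] [488. 486. 485. 485. 486.]
239 [15. 18. 20. 18. 14.] [489. 488. 487. 487. 488.]
243 [13. 17. 20. 17. 14.] [493. 490. 489. 489. 491.]
247 [14. 18. 19. 16. 13.] [494. 492. 491. 492. 493.]
251 [15. 18. 19. 17. 15.] [496. 494. 493. 494. 494.]
255 [13. 17. 19. 18. 12.] [499. 497. 495. 495. 498.]
259 [14. 18. 19. 17. 13.] [501. 499. 497. 498. 500.]
263 [18. 17. 20. 18. 18.] [501. 501. 499. 500. 499.]
267 [23. 18. 19. 18. 21.] [501. 503. 502. 502. 500.]
271 [26. 17. 20. 17. 26.] [501. 506. 504. 505. 499.]
275 [26. 17. 20. 16. 29.] [503. 508. 505. 507. 499.]
279 [26. 17. 19. 17. 32.] [505. 511. 509. 509. 499.]
283 [28. 18. 19. 17. 34.] [506. 512. 511. 512. 501.]
287 [28. 18. 20. 17. 33.] [508. 514. 513. 514. 503.]
```

View pics/c3.png

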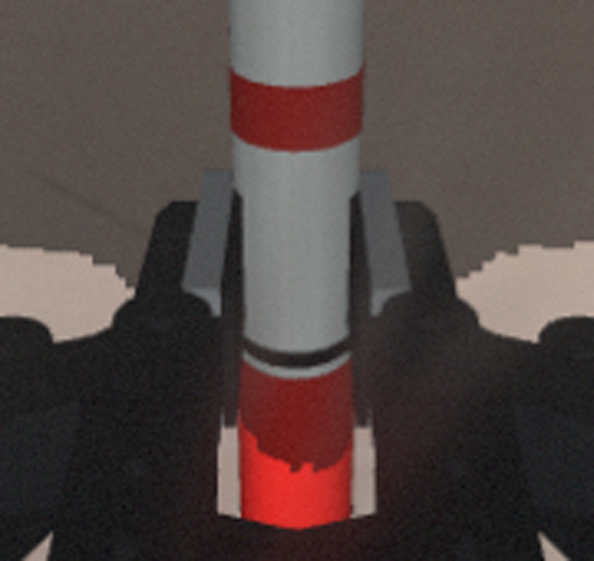

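The pads pinch the upper half of the barrel, with the tips at z ≈ 12–16 mm. I'll reopen, go 10 mm lower and regrip.

Request:
play_rows:
  force: 100
  steps:
    - {"claw": 130, "dp": [0, 0, 0], "angular": [0, 0, 0]}
    - {"claw": 130, "dp": [0, 0, 0], "angular": [0, 0, 0]}
    - {"claw": 130, "dp": [0, 0, 0], "angular": [0, 0, 0]}
    - {"claw": 130, "dp": [0, 0, 0.003], "angular": [0, 0, 0]}
    - {"claw": 130, "dp": [0, 0, 0.003], "angular": [0, 0, 0]}
    - {"claw": 130, "dp": [0, 0, 0.004], "angular": [0, 0, 0]}
    - {"claw": 130, "dp": [0, 0, 0], "angular": [0, 0, 0]}
    - {"claw": 150, "dp": [0, 0, 0], "angular": [0, 0, 0]}

```text
clock: 6.97
tcp_pos: [0.5126, -0.2658, -0.0224]
orientation: [0.003, -0.052, 0.999, -0.002]
wrist_force: [-11.8, 6.0, 48.5]
finger_gap: 0.0353
```

Request:
play_rows:
  force: 100
  steps:
    - {"claw": 170, "dp": [0, 0, 0], "angular": [0, 0, 0]}
    - {"claw": 185, "dp": [0, 0, 0], "angular": [0, 0, 0]}
    - {"claw": 200, "dp": [0, 0, 0], "angular": [0, 0, 0]}
    - {"claw": 255, "dp": [0, 0, 0], "angular": [0, 0, 0]}
    - {"claw": 255, "dp": [0, 0, 0], "angular": [0, 0, 0]}
    - {"claw": 255, "dp": [0, 0, 0], "angular": [0, 0, 0]}
    - {"claw": 255, "dp": [0, 0, 0], "angular": [0, 0, 0]}
    - {"claw": 255, "dp": [0, 0, 0], "angular": [0, 0, 0]}

```text
clock: 7.63
tcp_pos: [0.5147, -0.2661, -0.021]
orientation: [0.005, -0.052, 0.999, -0.003]
wrist_force: [-8.6, 8.5, 51.0]
finger_gap: 0.0165
```

That pressed about 50 N against something. I'll go up straight away while keeping the grip, then check whether the marker comes along.

Request:
play_rows:
  force: 100
  steps:
    - {"claw": 255, "dp": [0, 0, -0.008], "angular": [0, 0, 0]}
    - {"claw": 255, "dp": [0, 0, -0.004], "angular": [0, 0, 0]}
    - {"claw": 255, "dp": [0, 0, -0.01], "angular": [0, 0, 0]}
    - {"claw": 255, "dp": [0, 0, -0.01], "angular": [0, 0, 0]}
    - {"claw": 255, "dp": [0, 0, -0.01], "angular": [0, 0, 0]}
    - {"claw": 255, "dp": [0, 0, -0.01], "angular": [0, 0, 0]}
    - {"claw": 255, "dp": [0, 0, 0], "angular": [0, 0, 0]}
    - {"claw": 255, "dp": [0, 0, 0], "angular": [0, 0, 0]}

```text
clock: 8.3
tcp_pos: [0.5107, -0.2647, 0.0236]
orientation: [0.001, -0.052, 0.999, -0.0]
wrist_force: [0.2, -0.1, -1.0]
finger_gap: 0.0164
```

Run:
```python
from h import *
shot("wrist","w4");shot("scene","s4"); f=np.load("w4.npz");s=np.load("s4.npz"); plan([])
cv2.imwrite("pics/c4.png",np.hstack([cv2.resize(f["p"][60:380,120:440,::-1],(400,400)),cv2.resize(s["p"][150:290,290:430,::-1],(400,400),interpolation=2)]))
uv=np.array([(i,j) for j in range(420) for i in range(560)]);W=world(f,uv);h=cv2.cvtColor(f["p"],cv2.COLOR_RGB2HSV)[uv[:,1],uv[:,0]]
k=((h[:,0]<8)|(h[:,0]>172))&(h[:,1]>150)&(h[:,2]>80)&(abs(W[:,0]-.51)<.1)&(abs(W[:,1]+.2625)<.04)&(W[:,2]<.2)
for lo,hi in((.42,.45),(.45,.48),(.48,.55),(.55,.6)):
    q=k&(W[:,0]>lo)&(W[:,0]<hi); print(lo,q.sum(), np.percentile(W[q][:,2],[5,50,95]) if q.sum() else 0)
```

```text
t 8.4 now [ 0.5099 -0.2641  0.0226] yaw -174.04086167403867 zax [-4.e-04  5.e-04 -1.e+00]
0.42 1492 [0.05606153 0.06373879 0.06537757]
0.45 176 [0.05913925 0.06306278 0.06463278]
0.48 1619 [0.05886995 0.06275002 0.06436669]
0.55 461 [0.05735912 0.06201358 0.06378721]
```

View pics/c4.png

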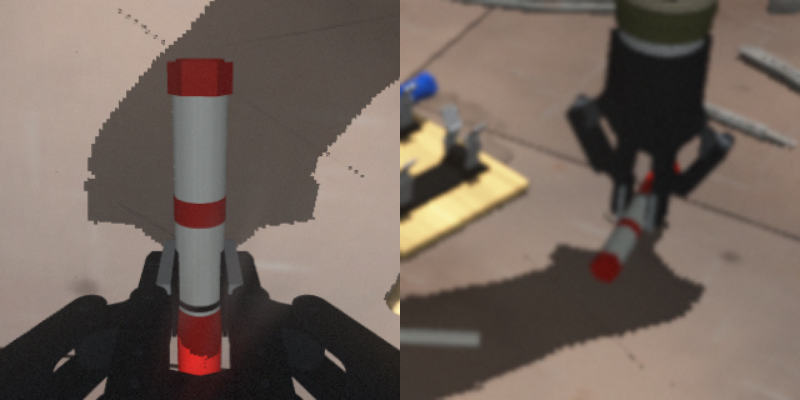

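The marker is held level. Its top is at z ≈ 0.0645, so the axis sits about 0.032 behind the TCP. In the scene view the fingertips reach below the barrel. Next I'll measure it in the hand and plan to a hover over the clips.

```bash
cat > inhand.py <<'E'
from h import *
def inhand(tag,s):
    f=np.load(tag+".npz"); M=T(s); uv=np.array([(i,j) for j in range(420) for i in range(160,400)]);W=world(f,uv);h=cv2.cvtColor(f["p"],cv2.COLOR_RGB2HSV)[uv[:,1],uv[:,0]]
    P=(W-M[:3,3])@M[:3,:3]
    k=((h[:,0]<8)|(h[:,0]>172))&(h[:,1]>150)&(h[:,2]>60)&(abs(P[:,1])<.02)&(abs(P[:,0])<.1)&(P[:,2]>-.06)&(P[:,2]<-.025)
    P=P[k]; r=np.percentile(P[:,0],[.3,99.7]); c=np.polyfit(P[:,0],P[:,1],1); zt=np.polyfit(*P[P[:,2]<np.percentile(P[:,2],40)][:,[0,2]].T,1)
    print("x range",r,"mid",r.mean(),"y at mid",np.polyval(c,r.mean()),"yaw deg",np.degrees(c[0]),"pitch",np.degrees(zt[0]),"ztop",np.polyval(zt,0))
E
python3 - <<'E'
from inhand import *
inhand("w4",env.get_state())
plan([((.51,-.264,.07),185.96,2),((.497,-.077,.07),164.8,10)])
E
```

```text
x range [-0.05072777  0.08235265] mid 0.01581243992986614 y at mid -0.001533253181505948 yaw deg 0.12119849649958545 pitch -0.3447339550925139 ztop -0.041376616271463516
t 8.4 now [ 0.5099 -0.2641  0.0226] yaw -174.04086167403867 zax [-4.e-04  5.e-04 -1.e+00]
[-0.0, 0.0001, -0.0237] wz -0.0
[-0.0, 0.0001, -0.0237] wz -0.0
--
[-0.0006, 0.0187, -0.0] wz 2.12
[0.0, 0.0187, -0.0] wz 2.12
[0.0007, 0.0187, -0.0] wz 2.12
[0.0014, 0.0187, -0.0] wz 2.12
[0.0021, 0.0186, -0.0] wz 2.12
[0.0028, 0.0185, -0.0] wz 2.12
[0.0035, 0.0184, -0.0] wz 2.12
[0.0042, 0.0183, -0.0] wz 2.12
[0.0048, 0.0181, -0.0] wz 2.12
[0.0055, 0.0179, -0.0] wz 2.12
--
```

Request:
play_rows:
  steps:
    - {"claw": 255, "dp": [0, 0, -0.024], "angular": [0, 0, 0]}
    - {"claw": 255, "dp": [0, 0, -0.024], "angular": [0, 0, 0]}
    - {"claw": 255, "dp": [0, 0.01, 0], "angular": [0, 0, 2.1]}
    - {"claw": 255, "dp": [0, 0.019, 0], "angular": [0, 0, 2.1]}
    - {"claw": 255, "dp": [0, 0.02, 0], "angular": [0, 0, 2.1]}
    - {"claw": 255, "dp": [0.001, 0.02, 0], "angular": [0, 0, 2.1]}
    - {"claw": 255, "dp": [0.002, 0.02, 0], "angular": [0, 0, 2.1]}
    - {"claw": 255, "dp": [0.002, 0.02, 0], "angular": [0, 0, 2.1]}

```text
clock: 9.07
tcp_pos: [0.504, -0.1541, 0.0702]
orientation: [-0.001, 0.059, 0.998, 0.0]
wrist_force: [0.4, -0.3, -0.9]
finger_gap: 0.0165
```

Request:
play_rows:
  steps:
    - {"claw": 255, "dp": [0.003, 0.02, 0], "angular": [0, 0, 2.1]}
    - {"claw": 255, "dp": [0.003, 0.02, 0], "angular": [0, 0, 2.1]}
    - {"claw": 255, "dp": [0.004, 0.018, 0], "angular": [0, 0, 2.1]}
    - {"claw": 255, "dp": [0.004, 0.015, 0], "angular": [0, 0, 2.1]}
    - {"claw": 255, "dp": [0.004, 0.005, 0], "angular": [0, 0, 0]}
    - {"claw": 255, "dp": [0, 0, 0], "angular": [0, 0, 0]}
    - {"claw": 255, "dp": [0, 0, 0], "angular": [0, 0, 0]}
    - {"claw": 255, "dp": [0, 0, 0], "angular": [0, 0, 0]}

```text
clock: 9.73
tcp_pos: [0.5007, -0.0757, 0.0709]
orientation: [0.0, 0.131, 0.991, -0.0]
wrist_force: [-0.2, -0.1, -0.7]
finger_gap: 0.0166
```

Run:
```python
from inhand import *
s=env.get_state(); shot("wrist","w5"); inhand("w5",s); print(s["tcp_pos"],s["wrist_force"],s["finger_gap"])
plan([((.4995,-.076,.07),164.8,1)])
f=np.load("w5.npz")
uv=np.array([(i,j) for j in range(420) for i in range(560)]);W=world(f,uv)
a=np.radians(-15.2);u=np.array([np.cos(a),np.sin(a)]);v=np.array([-u[1],u[0]])
d=W[:,:2]-[.497,-.077];X=d@u;Y=d@v;k=(abs(Y)<.03)&(abs(X)<.06)&(W[:,2]>.045)&(W[:,2]<.075)
for sx in(1,-1):
    for sy in(1,-1):
        q=k&(X*sx>0)&(Y*sy>0)
        if q.sum()>9:print("clip",sx,sy,q.sum(),"X",np.percentile(X[q],[4,50,96]).round(4),"Y",np.percentile(Y[q],[4,50,96]).round(4),"z",np.percentile(W[q][:,2],[50,96]).round(4))
```

```text
x range [-0.05109676  0.082761  ] mid 0.01583211663146759 y at mid -0.0007610785181827082 yaw deg 0.1775617113160564 pitch -0.34794749012974235 ztop -0.04042947270788726
[ 0.50065453 -0.07574876  0.07085572] [-0.22537628 -0.12639276 -0.72770761] 0.01657976765214776
t 9.7833 now [ 0.5008 -0.0759  0.0709] yaw 164.9298771798426 zax [ 2.e-04 -3.e-04 -1.e+00]
[0.0012, -0.0004, 0.0009] wz 0.13
--
clip -1 1 313 X [-0.0461 -0.039  -0.0317] Y [0.0152 0.018  0.0211] z [0.0661 0.0691]
clip -1 -1 477 X [-0.0466 -0.0396 -0.032 ] Y [-0.0209 -0.0164 -0.012 ] z [0.0637 0.0691]
```

View pics/w5.png

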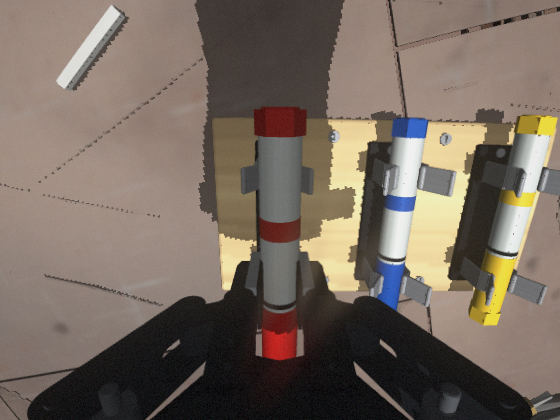

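The marker is over the clips, parallel to them and centred: clip outer edges at Y = −21 and +21 mm, clip X offset about 1 mm. Pressing down.

Request:
play_rows:
  force: 120
  steps:
    - {"claw": 255, "dp": [0.001, 0, 0.01], "angular": [0, 0, 0]}
    - {"claw": 255, "dp": [0, 0, 0.01], "angular": [0, 0, 0]}
    - {"claw": 255, "dp": [0, 0, 0.01], "angular": [0, 0, 0]}
    - {"claw": 255, "dp": [0, 0, 0.006], "angular": [0, 0, 0]}
    - {"claw": 255, "dp": [0, 0, 0.004], "angular": [0, 0, 0]}
    - {"claw": 255, "dp": [0, 0, 0.002], "angular": [0, 0, 0]}
    - {"claw": 255, "dp": [0, 0, 0.002], "angular": [0, 0, 0]}
    - {"claw": 255, "dp": [0, 0, 0], "angular": [0, 0, 0]}

```text
clock: 10.45
tcp_pos: [0.5004, -0.0764, 0.0278]
orientation: [0.001, 0.131, 0.991, -0.002]
wrist_force: [-1.1, -4.6, 6.8]
finger_gap: 0.016
```

Request:
play_rows:
  force: 120
  steps:
    - {"claw": 255, "dp": [0, 0, 0.003], "angular": [0, 0, 0]}
    - {"claw": 255, "dp": [0, 0, 0.003], "angular": [0, 0, 0]}
    - {"claw": 255, "dp": [0, 0, 0.003], "angular": [0, 0, 0]}
    - {"claw": 255, "dp": [0, 0, 0.003], "angular": [0, 0, 0]}
    - {"claw": 255, "dp": [0, 0, 0.003], "angular": [0, 0, 0]}
    - {"claw": 255, "dp": [0, 0, 0], "angular": [0, 0, 0]}
    - {"claw": 255, "dp": [0, 0, 0], "angular": [0, 0, 0]}
    - {"claw": 255, "dp": [0, 0, 0], "angular": [0, 0, 0]}

```text
clock: 11.12
tcp_pos: [0.5, -0.0758, 0.0129]
orientation: [0.001, 0.131, 0.991, -0.001]
wrist_force: [-3.4, -4.1, 11.8]
finger_gap: 0.016
```

Request:
play_rows:
  force: 120
  steps:
    - {"claw": 255, "dp": [0, 0, 0.001], "angular": [0, 0, 0]}
    - {"claw": 255, "dp": [0, 0, 0.001], "angular": [0, 0, 0]}
    - {"claw": 255, "dp": [0, 0, 0.001], "angular": [0, 0, 0]}
    - {"claw": 255, "dp": [0, 0, 0], "angular": [0, 0, 0]}
    - {"claw": 255, "dp": [0, 0, 0], "angular": [0, 0, 0]}
    - {"claw": 255, "dp": [0, 0, 0], "angular": [0, 0, 0]}
    - {"claw": 255, "dp": [0, 0, 0], "angular": [0, 0, 0]}
    - {"claw": 255, "dp": [0, 0, 0], "angular": [0, 0, 0]}

```text
clock: 11.78
tcp_pos: [0.5001, -0.0758, 0.0127]
orientation: [0.001, 0.131, 0.991, -0.001]
wrist_force: [-11.9, -2.1, 36.7]
finger_gap: 0.0163
```

Run:
```python
from inhand import *
s=env.get_state(); shot("wrist","w6"); inhand("w6",s); print(s["tcp_pos"],s["wrist_force"])
```

```text
x range [-0.04972157  0.08276867] mid 0.01652355007418508 y at mid -0.0010145813546863576 yaw deg 0.47813116223670177 pitch -0.1866291007167007 ztop -0.04046662945453901
[ 0.50009605 -0.07581663  0.0126944 ] [-11.85089679  -2.05392412  36.65561297]
```

Force rose to 37 N with no further motion, and the marker top is at z ≈ 0.053, so it is on the hard stop and home. I'll unload, open partly and lift.

Request:
play_rows:
  steps:
    - {"claw": 255, "dp": [0, 0, -0.002], "angular": [0, 0, 0]}
    - {"claw": 255, "dp": [0, 0, -0.001], "angular": [0, 0, 0]}
    - {"claw": 200, "dp": [0, 0, 0], "angular": [0, 0, 0]}
    - {"claw": 150, "dp": [0, 0, 0], "angular": [0, 0, 0]}
    - {"claw": 110, "dp": [0, 0, 0], "angular": [0, 0, 0]}
    - {"claw": 110, "dp": [0, 0, 0], "angular": [0, 0, 0]}
    - {"claw": 110, "dp": [0, 0, 0], "angular": [0, 0, 0]}
    - {"claw": 110, "dp": [0, 0, 0], "angular": [0, 0, 0]}

```text
clock: 12.5
tcp_pos: [0.4992, -0.0743, 0.0115]
orientation: [-0.0, 0.131, 0.991, 0.0]
wrist_force: [0.1, -0.9, 0.1]
finger_gap: 0.0484
```

Request:
play_rows:
  steps:
    - {"claw": 110, "dp": [0, 0, -0.01], "angular": [0, 0, 0]}
    - {"claw": 110, "dp": [0, 0, -0.02], "angular": [0, 0, 0]}
    - {"claw": 110, "dp": [0, 0, -0.025], "angular": [0, 0, 0]}
    - {"claw": 110, "dp": [0, 0, -0.03], "angular": [0, 0, 0]}
    - {"claw": 110, "dp": [0, 0, -0.03], "angular": [0, 0, 0]}
    - {"claw": 110, "dp": [0, 0, -0.03], "angular": [0, 0, 0]}
    - {"claw": 110, "dp": [0, 0, 0], "angular": [0, 0, 0]}
    - {"claw": 110, "dp": [0, 0, 0], "angular": [0, 0, 0]}

```text
clock: 13.17
tcp_pos: [0.5012, -0.0751, 0.1596]
orientation: [0.003, 0.131, 0.991, -0.0]
wrist_force: [-0.4, 0.1, -0.7]
finger_gap: 0.0488
```

Run:
```python
from h import *
shot("wrist","w7"); f=np.load("w7.npz"); plan([])
uv=np.array([(i,j) for j in range(420) for i in range(560)]);W=world(f,uv);h=cv2.cvtColor(f["p"],cv2.COLOR_RGB2HSV)[uv[:,1],uv[:,0]]
a=np.radians(-15.2);u=np.array([np.cos(a),np.sin(a)]);v=np.array([-u[1],u[0]])
d=W[:,:2]-[.497,-.077];X=d@u;Y=d@v
k=((h[:,0]<8)|(h[:,0]>172))&(h[:,1]>150)&(h[:,2]>60)&(abs(Y)<.03)&(abs(X)<.1)&(W[:,2]>.03)&(W[:,2]<.08)
print("X",np.percentile(X[k],[.2,99.8]),"slope deg",np.degrees(np.polyfit(X[k],Y[k],1)[0]),"Y",np.median(Y[k]))
for q in(k&(X<-.05),k&(abs(X+.01)<.04),k&(X>.04)): print(q.sum(), np.percentile(W[q][:,2],[50,90]) if q.sum() else 0)
for nm,lo,hi in(("blue",100,130),("yel",24,34)):
    k=(h[:,0]>lo)&(h[:,0]<hi)&(h[:,1]>170)&(h[:,2]>50)&(W[:,2]>.03)&(W[:,2]<.065);print(nm,k.sum(),cv2.minAreaRect(W[k][:,:2].astype(np.float32)),np.percentile(W[k][:,2],95))
```

```text
t 13.2167 now [ 0.5    -0.0748  0.1579] yaw 164.96429017605277 zax [ 1.9e-03 -3.0e-04 -1.0e+00]
X [-0.08026182  0.07768797] slope deg -0.4581917075491591 Y 0.0008271101962596715
309 [0.05237662 0.05373814]
368 [0.05212783 0.05363487]
567 [0.05228549 0.05366429]
blue 584 ((0.5197545289993286, 0.004247346892952919), (0.013920613564550877, 0.15116935968399048), 73.2570571899414) 0.05404363040375932
yel 659 ((0.5422290563583374, 0.08563658595085144), (0.0128255570307374, 0.1585010588169098), 74.49991607666016) 0.05385561425324404
```

View pics/w7.png

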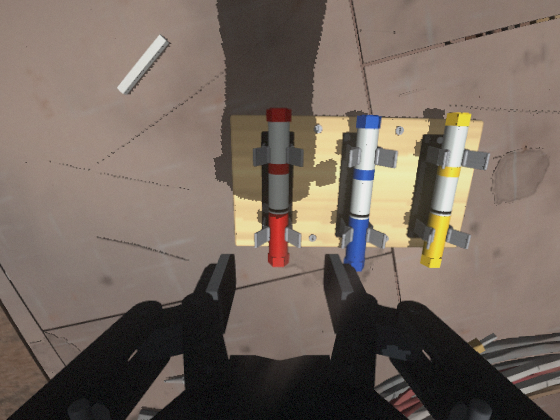

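Red lies snapped in both clips (column 279, rows 110–265), level, centred and at the same height as blue and yellow. The gripper is clear of everything, so I'm handing in.

```bash
python3 -c "
from workcell import env
print(env.hand_in())"
```

```text
the job is handed in; nothing more can be done
None
```

The red marker (the smaller of the two) is snapped into the empty pair of clips and released, and the job was handed in at about 13 s. One force reading during the grasp, described below, could still count against it.

**Final position (last wrist picture):**

| Check | Measured | Limit |
|---|---|---|
| Middle along the clips | about −1 mm | 15 mm |
| Middle across the clips | about +1 mm | 10 mm |
| Axis angle | about 0.5° | 10° |
| Height | top at 53–54 mm along its whole length, level with blue and yellow | 6 mm |

- **Seating:** at the end of the press the force rose to 37 N with no further motion, so the marker was on its stop.
- **Blue and yellow:** both are still snapped in their clips, within about 5 mm of where I first measured them. That is inside the 12 mm limit.
- **Robot:** the gripper is about 0.1 m clear of everything, and no force shows at the wrist.

**What failed or disagreed:**
- **First grasp missed:** the jaws shut above the marker. The fingertips stand some 20–30 mm behind the reported tool point, not 8 mm ahead as the text says.
- **Force while regrasping:** going lower, the wrist force briefly reached about 51 N, probably from the fingertips on the table. That is under the 120 N wrist limit. If the gripper's body rather than the fingertips took that load, it would have passed the 40 N limit; I could not tell which.
- **Gap reading:** the finger gap showed about 16.4 mm on the 20 mm barrel, but the grip held without slipping.

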